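# Pin the keeper bar of a sanding jig

## Task

Swing the jig's keeper bar closed so that its eye goes between the two ears of the clevis, then take the clevis pin from its wooden block and push it down through both ears and the eye until its collar sits fully home on the upper ear, and let go. Be gentle: the clevis slides and must be found by feel, so never lean on the pin with more than 25 N, and leave the jar and the two yellow stands where they are.

Things in the scene. Friction and masses are not known exactly. Their poses are not given: they have to be found in the camera images.
- fixture: The jig, fixed to the bench: light wooden board 130 (x) by 320 (y) by 15 mm thick carrying a small open dark wooden box, a swinging bar and a sliding clevis. Origin under the board's centre at bench level, z up; y runs from the bar's pivot to the clevis; x is the way the clevis slides. The bar opens towards -x, roughly towards the robot.
- clevis_mid (a point): Fixed point at board x = 0, y = +100 mm, 74 mm above the bench: the centre of the upper ear's hole, on its top face, when the clevis is at the middle of its travel. The clevis slides along board x, 16 mm to either side, against 5 N of friction, and stays where left. It starts with its hole up to 12 mm either side of here; its actual place is not measured.
- clevis_near (a point): The same point for the clevis at its near stop: board x = -16 mm, y = +100 mm, 74 mm above the bench. The steel clevis has two flat ears, each 44 (x) by 40 (y) by 10 mm, joined by a web on the +y side: lower ear at heights 40 to 50 mm, upper ear 64 to 74 mm, with 13.6 mm holes in line; free space under the lower ear down to 15 mm.
- bar_pivot (a point): On the bar's pivot axis (vertical), at the bar's top face, 62 mm above the bench; board x = 0, y = -100 mm.
- bar (a joint): Angle of the keeper bar about its vertical pivot, rad. 0: closed, the bar along the board's y with its eye at board x = 0, y = +100 mm, the middle of the clevis's travel. It grows as the bar opens; starts at 0.4 to 0.8. Stops at -0.06 and 1.0, none at 0. Friction 0.5 N m holds it. The bar is a steel flat 26 mm wide, 52 to 62 mm above the bench.
- bar_knob (a point): Centre of the top of the bar's upright black knob, 24 mm diameter; its grip runs from 73 mm to 104 mm above the bench, on the bar 120 mm from the pivot. Its top is this point.
- bar_eye (a point): Centre of the eye, on the bar's top face (62 mm above the bench), 200 mm from the pivot. The eye is a 14 mm hole through the bar's 30 by 34 mm end, 10 mm thick.
- pin: The clevis pin, 85 g: steel shank 12 mm diameter and 42 mm long with a 1 mm chamfer at its foot, then a steel collar 25 mm diameter and 6 mm high, then a round black plastic grip 21 mm diameter and 36 mm high (84 mm in all). Origin at the centre of the shank's foot, z along the pin towards the grip.
- pin_collar (a point): Centre of the collar's underside, 42 mm above the pin's foot; it rests on the block at the start, and on the upper ear (74 mm above the bench) when home.
- pin_top (a point): Centre of the top of the pin's grip, 84 mm above its foot.
- pin_block: Fixed wooden block 70 by 70 by 50 mm high that holds the pin upright in a loose hole at its centre; origin under its centre, at bench level.
- jar: Bystander: amber glass jar, 66 mm diameter, 85 mm tall; origin at its foot.
- stand_a: Bystander: yellow plastic cone-shaped finishing stand, 60 mm wide and 42 mm high; origin at its foot.
- stand_b: Bystander: a second such yellow stand; origin at its foot.
Not all that is in view belongs to the job. What is meant by the pin is not green or turquoise, and is the smaller of those in its own colour.

How it is judged:
On the way:
1. the bar's eye is swung in between the ears (bar within 0.06 rad of closed), the pin not yet in (value of joint bar below 0.06 rad and horizontal distance between pin and bar_eye above 0.02 m), for 0.2 s.
At the end, for the whole second after the job is handed in: The bar is closed and the pin stands upright (within 5 degrees) through upper ear, eye and lower ear, collar seated on the upper ear within about 1.5 mm, collar and foot within 4 to 5 mm of the eye's centre, released and at rest (z of pin_collar in the frame of fixture between 0.0725 and 0.076 m and x of pin_collar in the frame of fixture between -0.02 and 0.02 m and y of pin_collar in the frame of fixture between 0.094 and 0.106 m and horizontal distance between pin_collar and bar_eye below 0.004 m and horizontal distance between pin and bar_eye below 0.005 m and angle between pin's own z axis and vertical below 0.09 rad and value of joint bar below 0.07 rad and linear speed of pin below 0.02 m/s); the robot touches nothing.
It fails at once if the pin pressed on the jig (clevis, bar or board) with more than 25 N (contact force between pin and fixture above 25 N).
It fails at once if jar moved by more than 20 mm (distance of jar from where it was at the start of the episode above 0.02 m).
It fails at once if stand_a moved by more than 20 mm (distance of stand_a from where it was at the start of the episode above 0.02 m).
It fails at once if stand_b moved by more than 20 mm (distance of stand_b from where it was at the start of the episode above 0.02 m).
It also fails if it takes over 72 s, if anything falls off the work surface, if the arm or the gripper's body presses on something with over 40 N, if the wrist force passes 120 N, or if a joint passes its speed limit or range.

## Robot

A 6-joint arm with a two-finger parallel gripper is mounted at the origin on the work surface. World frame = base frame: x ahead of the robot, y to its left, z up, the work surface at z = 0. Lengths are in m, angles in rad, forces in N, time in s.
With the tool pointing down it reaches from about 0.4 to 0.825 m from the base axis. Payload 7 kg.
Tool frame: the origin (TCP) lies midway between the tips of the shut fingers; the grasp point (between the pads) lies 19 mm behind it; z points along the fingers, y is the line along which they close (so a half turn about z gives the same grasp; the last joint's range is limited). The gripper opens to 88 mm and grips with 3 to 60 N. Pads are 19 mm wide; open, the fingers measure 130 mm over their backs; the gripper's body (78 mm by 193 mm) begins 47 mm behind the grasp point.
Start: joints at [-0.899, 0.359, 0.012, 0, -1.224, -0.288], TCP at [0.253, -0.626, 0.227] pointing down, gripper open.
Joint ranges: [-3.07, 3.07], [-1.43, 2.12], [-1.02, 1.25], [-3.03, 1.67], [-3.05, -0], [-3.03, 3.03]. Speed limits (rad/s): [2.39, 2.39, 3.01, 3.14, 3.14, 3.14].

## Interface

Orientations are given as [roll, pitch, yaw] about the fixed x, y, z axes, in that order (R = Rz(yaw) Ry(pitch) Rx(roll)).
In Python, from station import arm gives the robot as it stands.
- The arm moves only by the tool servo_tool, never from a script. Its argument "deltas" is a list of rows, each a list of 7 numbers: the closure, from -1 (fully open) to 1 (shut), then the shift along the tool's x, y, z in mm, then the turn, a rotation vector about the tool's x, y, z in degrees. In form: [[gripper, x, y, z, ax, ay, az], ...]. A call has 1 to 20 rows; each row shifts and turns the commanded pose from where the row before left it, along the tool's axes as they then stand; what a row does not reach is not made up. A row lasts 1/12 s, in which the tool goes at most 41.7 mm and 7.16 degrees, less where a joint would pass 70% of its speed; a pose out of reach is approached as far as the arm can. A call is refused whole if a number of a shift passes 41.7 or a number of a turn 7.16, either way. A call with a gripper value outside its range is refused whole. The fingers move at their own pace and stop on an object; "squeeze" is the grip in N (left out, the last holds). Time passes only in rows, so rows that do not move let the fingers close. It gives the time, the measured TCP pose, the force, the opening and the grip force at its end, in the units of the state.
- arm.get_state(): the state, without advancing time (a new reading comes with each control period).
- arm.grab_frame(name): name is "scene" or "top" or "wrist"; returns a dict with "color" (420x560x3 uint8, red, green, blue), "K" (3x3 intrinsics, pixels), "position" and "orientation" of the camera in the world. Camera axes: x right, y down, z forward; pixel columns grow to the right and rows downward; lengths in m; the calibration is good to about 2 mm. A picture is of the moment at which its call begins. There is no depth.
- arm.job_done(): hands the job in; it is judged then, once.
Trained networks look in a picture, given as the dict that the camera call returned (one of the last four; its "shot" number tells which), for a name from the list of things; names that differ only in an ending like _2 or _b are one class to them, and where a whole thing is asked for, a point or a joint stands for the part that bears it (a point fixed in the world has none). Each returns a list of dicts, best first, with "conf" (0 to 1); they miss things now and then, are a little off and sometimes report something else, mostly with a low value. They report only what shows in the picture. A call takes as long as a camera call. They do not tell look-alikes from the thing itself.
- arm.recognise(query, picture): "at" ([x, y, z] in m, in the coordinates of the camera as it stood for that picture, good to about 4 mm: the middle of the surface that is visible of it).
The state is a dict: "t": time; "q": joint angles; "qd": joint speeds; "joint_efforts": joint torques, N m; "eef_pos": TCP position; "ee_rot": TCP orientation; "force": force on the tool from outside, world axes, zero at the start; "moment": the same for the moment, N m; "width": finger opening in m; "gripper_force": force on a finger pad.
Only numpy, scipy, OpenCV 4.12 (cv2) and the standard library are available. Lean on these libraries where they do the work, as an engineer would, in place of code of your own. Each camera call takes 0.05 s, during which the arm holds its last target. There are 200 camera calls.

## Working session

There is one attempt and no reset: what is moved stays moved. The work goes in short steps, Python scripts to look and compute and a tool call to move; the robot and the scene stay as the last step left them, time stands still between calls to the robot, and variables do not carry over. Pictures are saved under pics/ and viewed, at most 10 in all, crops included, and the job is handed in when it is done.

Besides the shell and the picture viewer there is one more tool, called after ">>>" by a JSON object that holds its "name" and its "arguments". servo_tool: Moves the arm, as the interface text tells. Its arguments: {"type":"object","properties":{"deltas":{"type":"array","items":{"type":"array","items":{"type":"number"}}},"squeeze":{"type":"number"}},"required":["deltas"]}

```bash
mkdir -p pics
cat > h.py <<'E'
import numpy as np, cv2
from scipy.spatial.transform import Rotation as R
from station import arm
def Rm(o):
    o=np.array(o,float)
    if o.shape==(3,3): return o
    return R.from_euler('xyz',o).as_matrix() if o.size==3 else R.from_quat(o).as_matrix()
def world(f,p): return Rm(f['orientation'])@np.array(p)+np.array(f['position'])
def px(f,P):
    c=Rm(f['orientation']).T@(np.array(P)-np.array(f['position'])); u=np.array(f['K'])@c; return u[:2]/u[2]
def ray(f,uv,z):
    d=Rm(f['orientation'])@np.linalg.inv(f['K'])@np.array([uv[0],uv[1],1.]); p=np.array(f['position']); return p+d*(z-p[2])/d[2]
def find(f,names):
    for n in names:
        for r in arm.recognise(n,f)[:4]:
            w=world(f,r['at']); print(n,round(r['conf'],2),w.round(3),px(f,w).round(0))
E
python3 - <<'E'
from h import *
s=arm.get_state(); print(s)
ims=[]
for n in ['top','scene']:
    f=arm.grab_frame(n); print(n,np.round(f['position'],3),f['orientation'],f['K'][0][0])
    cv2.imwrite(f'pics/{n}.png',f['color'][...,::-1])
    find(f,['fixture','bar_knob','bar_eye','bar_pivot','pin','pin_top','pin_block','jar','stand_a'])
E
```

```text
{'t': 0.0, 'q': array([-8.98904505e-01,  3.59358056e-01,  1.10418124e-02, -3.53815971e-04,
       -1.22408162e+00, -2.88121992e-01]), 'qd': array([-0.00124739,  0.00099108, -0.00053222, -0.00103377,  0.00028709,
       -0.00109893]), 'joint_efforts': array([ 3.03870647e-04, -5.82716775e+01,  2.93062162e+01,  6.99715465e+00,
        7.05628467e-03, -1.24163557e-04]), 'eef_pos': array([ 0.2525359 , -0.62544652,  0.22563324]), 'ee_rot': array([ 3.13996262e+00, -1.36224880e-04, -2.75794321e+00]), 'force': array([ 0.33189156,  0.60876827, -0.12670801]), 'moment': array([-0.00674548, -0.02760604, -0.03560353]), 'gripper_force': 0.0, 'width': 0.08767104566786904}
top [ 0.516 -0.028  1.058] [-3.06551973 -0.00461725 -1.54881155] 386.22614731242413
fixture 0.65 [0.557 0.036 0.017] [250. 218.]
fixture 0.34 [0.489 0.021 0.063] [254. 244.]
bar_knob 0.78 [0.486 0.022 0.064] [254. 245.]
bar_eye 0.89 [0.487 0.022 0.06 ] [254. 245.]
bar_pivot 0.76 [0.559 0.041 0.017] [249. 218.]
pin 0.76 [ 0.454 -0.191  0.119] [341. 261.]
pin 0.72 [ 0.385 -0.265  0.115] [371. 291.]
pin_top 0.69 [ 0.453 -0.189  0.121]
[... 637 characters left out ...]
] [297. 224.]
bar_eye 0.66 [0.487 0.021 0.061] [275. 191.]
bar_eye 0.48 [0.513 0.292 0.054] [368. 169.]
bar_pivot 0.58 [0.584 0.021 0.019] [299. 225.]
pin 0.88 [ 0.458 -0.199  0.08 ] [182. 205.]
pin 0.61 [ 0.493 -0.304  0.074] [140. 230.]
pin 0.6 [ 0.513 -0.398  0.056] [ 95. 258.]
pin 0.55 [ 0.387 -0.277  0.085] [136. 199.]
pin_top 0.81 [ 0.514 -0.392  0.054] [ 99. 258.]
pin_top 0.7 [ 0.393 -0.275  0.082] [138. 201.]
pin_top 0.55 [ 0.458 -0.198  0.077] [183. 206.]
pin_top 0.48 [ 0.498 -0.305  0.075] [140. 231.]
pin_block 0.63 [ 0.506 -0.308  0.039] [142. 248.]
jar 0.95 [0.513 0.29  0.055] [368. 169.]
stand_a 0.92 [ 0.794 -0.24   0.017] [242. 335.]
stand_a 0.69 [0.773 0.228 0.009] [427. 240.]
```

Run:
```python
import cv2
a=cv2.imread('pics/top.png')[100:330,100:460]; b=cv2.imread('pics/scene.png')[140:380,40:460]
cv2.imwrite('pics/top2.png',cv2.resize(a,None,fx=2.2,fy=2.2,interpolation=2));cv2.imwrite('pics/scene2.png',cv2.resize(b,None,fx=1.9,fy=1.9,interpolation=2))
```

```text
(no output)
```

View pics/top2.png

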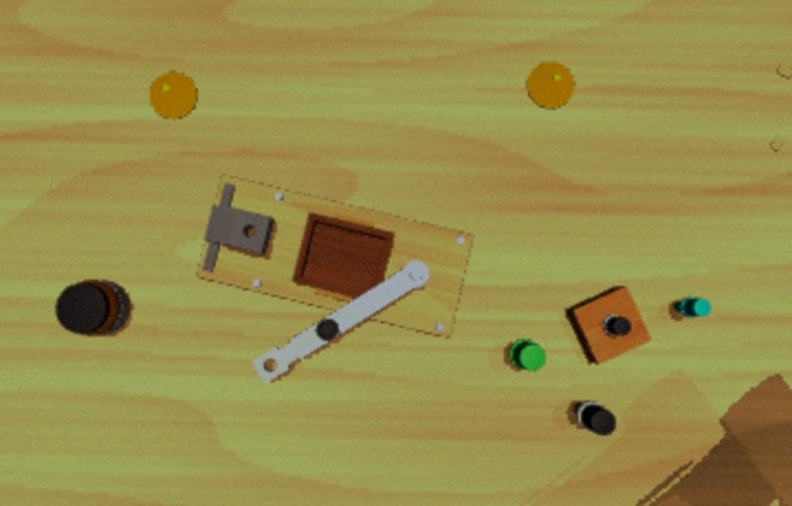

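View pics/scene2.png

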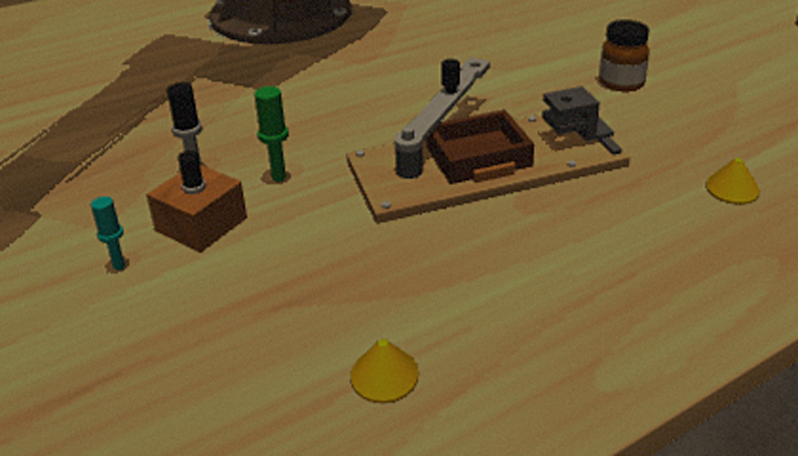

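Top crop: the pivot is at (417,271), the eye at (270,366), the knob at (327,329), the clevis hole at (250,231), and the board corners at (221,176), (474,236), (451,337) and (197,277).
Pin candidates in the top crop are black in block (617,325), large black (597,418), green (527,355) and turquoise (694,307). The pin is the one in the block: it is neither green nor turquoise, and it is the smaller of the two black ones. I'll confirm this with an enlarged crop.

Run:
```python
from h import *
f=arm.grab_frame('top'); g=arm.grab_frame('scene')
T=lambda u,v,z: ray(f,(u/2.2+100-.27,v/2.2+100-.27),z)
C=[T(221,176,.015),T(474,236,.015),T(451,337,.015),T(197,277,.015)]
c=np.mean(C,0); y=(C[0]+C[3]-C[1]-C[2]); yaw=np.arctan2(y[1],y[0])
print('board c',c.round(4),'ydir deg',np.degrees(yaw), np.linalg.norm(C[0]-C[1]),np.linalg.norm(C[1]-C[2]))
for n,a in dict(pivot=(417,271,.062),eye=(270,366,.062),knob=(327,329,.104),hole=(250,231,.074),pintop=(619,326,.092)).items(): print(n,T(*a).round(4))
S=lambda u,v,z: ray(g,(u/1.9+40-.25,v/1.9+140-.25),z)
for n,a in dict(pivot=(408,134,.062),eye=(478,65,.062),knob=(450,63,.104),hole=(571,98,.074),pintop=(188,155,.092)).items(): print('s',n,S(*a).round(4))
h=cv2.resize(g['color'][170:290,80:220,::-1],None,fx=5,fy=5,interpolation=2); cv2.imwrite('pics/pin.png',h)
```

```text
board c [0.5626 0.0313 0.015 ] ydir deg 77.95752076824704 0.32110771300593477 0.1269273038402768
pivot [ 0.5453 -0.0672  0.062 ]
eye [0.4313 0.1014 0.062 ]
knob [0.4772 0.0337 0.104 ]
hole [0.5871 0.1281 0.074 ]
pintop [ 0.4873 -0.2959  0.092 ]
s pivot [ 0.5375 -0.0653  0.062 ]
s eye [0.4389 0.0998 0.062 ]
s knob [0.4826 0.0277 0.104 ]
s hole [0.5911 0.1317 0.074 ]
s pintop [ 0.4897 -0.3016  0.092 ]
```

View pics/pin.png

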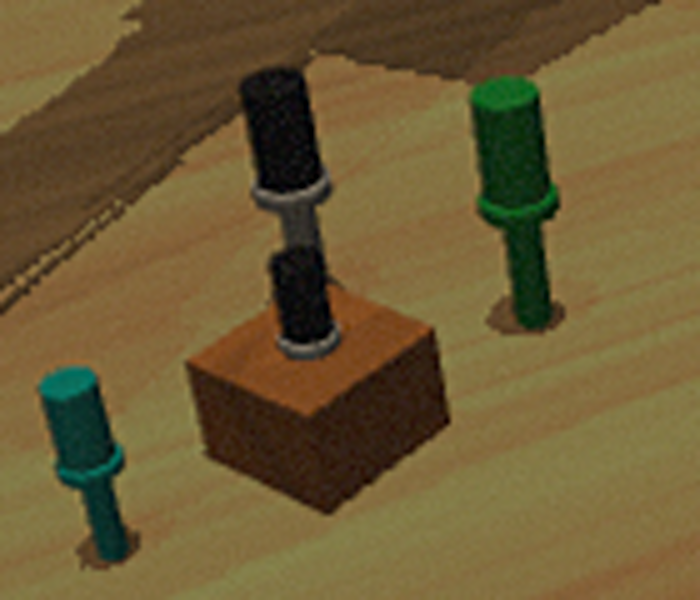

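The crop confirms it: the small black pin stands in the block at (303,300), with the larger black one behind it. Moving above the knob now.

>>> {"name": "servo_tool", "arguments": {"deltas": [[-1,-22.7,26.3,0.8,0,0,0],[-1,-22.7,26.3,0.8,0,0,0],[-1,-22.7,26.3,0.8,0,0,0],[-1,-22.7,26.3,0.8,0,0,0],[-1,-22.7,26.3,0.8,0,0,0],[-1,-22.7,26.3,0.8,0,0,0],[-1,-22.7,26.3,0.8,0,0,0],[-1,-22.7,26.3,0.8,0,0,0],[-1,-22.7,26.3,0.8,0,0,0],[-1,-22.7,26.3,0.8,0,0,0],[-1,-22.7,26.3,0.8,0,0,0],[-1,-22.7,26.3,0.8,0,0,0],[-1,-22.7,26.3,0.8,0,0,0],[-1,-22.7,26.3,0.8,0,0,0],[-1,-22.7,26.3,0.8,0,0,0],[-1,-22.7,26.3,0.8,0,0,0],[-1,-22.7,26.3,0.8,0,0,0],[-1,-22.7,26.3,0.8,0,0,0],[-1,-22.7,26.3,0.8,0,0,0],[-1,-22.7,26.3,0.8,0,0,0]]}}

```text
t: 2.77
eef_pos: [0.477, 0.0337, 0.211]
ee_rot: [3.142, 0.001, -2.757]
force: [0.7, -0.7, 0.4]
width: 0.0877
gripper_force: 0.0
```

>>> {"name": "servo_tool", "arguments": {"deltas": [[-1,0,0,0,0,0,-7.1],[-1,0,0,0,0,0,-7.1],[-1,0,0,0,0,0,-7.1],[-1,0,0,0,0,0,-7.1],[-1,0,0,0,0,0,-7.1],[-1,0,0,0,0,0,-7.1],[-1,0,0,0,0,0,-7.1],[-1,0,0,0,0,0,-7.1],[-1,0,0,0,0,0,-7.1],[-1,0,0,0,0,0,-7.1],[-1,0,0,0,0,0,-7.1],[-1,0,0,0,0,0,-7.1],[-1,0,0,0,0,0,-7.1],[-1,0,0,0,0,0,-7.1],[-1,0,0,0,0,0,0],[-1,0,0,0,0,0,0]]}}

```text
t: 4.1
eef_pos: [0.4768, 0.0319, 0.2107]
ee_rot: [-3.141, -0.0, -1.027]
force: [0.2, -0.0, 0.4]
width: 0.0876
gripper_force: 0.0
```

```bash
cat >> h.py <<'E'
def tooldelta(P,yaw=None):
    s=arm.get_state(); d=Rm(s['ee_rot']).T@(np.array(P)-s['eef_pos']); print('t',round(s['t'],2),'pos',s['eef_pos'].round(4),'yaw',np.degrees(s['ee_rot'][2]).round(2),'F',s['force'].round(2),'w',round(s['width'],4),'-> tool mm',(1000*d).round(1), '' if yaw is None else ('az',-(yaw-np.degrees(s['ee_rot'][2]))))
E
python3 - <<'E'
from h import *
tooldelta([.477,.034,.077],-57)
f=arm.grab_frame('wrist'); print(f['position'],f['orientation']); cv2.imwrite('pics/w1.png',f['color'][...,::-1])
find(f,['bar_knob','bar_eye','fixture'])
E
```

```text
t 4.1 pos [0.4768 0.0319 0.2107] yaw -58.84 F [ 0.15 -0.02  0.42] w 0.0876 -> tool mm [ -1.7  -1.3 133.7] ('az', np.float64(-1.8353725836839416))
[ 0.51680722 -0.03396105  0.3692735 ] [ 2.85419658e+00 -6.65053879e-04 -2.59689694e+00]
bar_knob 0.9 [0.498 0.002 0.062] [273. 146.]
bar_eye 0.6 [0.5   0.005 0.06 ] [269. 148.]
bar_eye 0.5 [0.552 0.026 0.026] [212. 133.]
fixture 0.88 [0.556 0.023 0.026] [209. 128.]
```

View pics/w1.png

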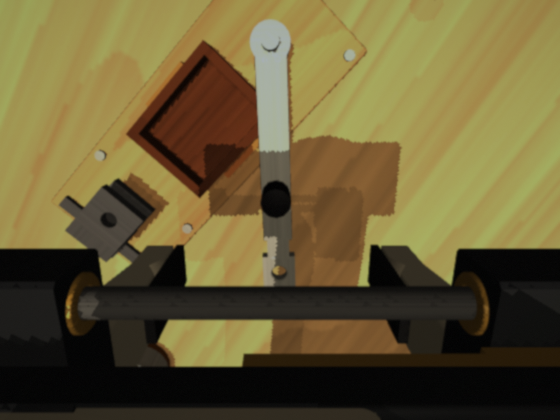

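The wrist view shows the pivot at (270,42), the knob top at about (275,197), the eye at (279,270) and the clevis hole at (109,219).

Run:
```python
from h import *
f=arm.grab_frame('wrist')
for n,a in dict(pivot=(270,42,.07),eye=(279,270,.062),knob=(275,197,.104),hole=(109,219,.074)).items(): print(n,ray(f,a[:2],a[2]).round(4))
C=np.array([.5626,.0313]);y=np.radians(77.96);Y=np.array([np.cos(y),np.sin(y)]);X=np.array([Y[1],-Y[0]])
h=ray(f,(109,219),.074)[:2]-C; print('hole board',h@X,h@Y);
```

```text
pivot [ 0.5416 -0.065   0.07  ]
eye [0.4338 0.0984 0.062 ]
knob [0.4796 0.0296 0.104 ]
hole [0.5874 0.1279 0.074 ]
hole board 0.0040951019928892884 0.09960221746712686
```

>>> {"name": "servo_tool", "arguments": {"deltas": [[-1,0,0,20,0,0,-2],[-1,0,0,25,0,0,0],[-1,0,0,25,0,0,0],[-1,0,0,25,0,0,0],[-1,0,0,20,0,0,0],[-1,0,0,12,0,0,0],[-1,0,0,6,0,0,0],[-1,0,0,0,0,0,0],[1,0,0,0,0,0,0],[1,0,0,0,0,0,0],[1,0,0,0,0,0,0],[1,0,0,0,0,0,0],[1,0,0,0,0,0,0],[1,0,0,0,0,0,0],[1,0,0,0,0,0,0]], "squeeze": 20}}

```text
t: 5.6
eef_pos: [0.4768, 0.0319, 0.0778]
ee_rot: [-3.141, -0.0, -0.988]
force: [-0.5, 0.3, 0.1]
width: 0.0466
gripper_force: 0.0
```

>>> {"name": "servo_tool", "arguments": {"deltas": [[1,0,0,0,0,0,0],[1,0,0,0,0,0,0],[1,0,0,0,0,0,0],[1,0,0,0,0,0,0],[1,0,0,0,0,0,0]]}}

```text
t: 6.02
eef_pos: [0.4772, 0.0322, 0.0776]
ee_rot: [-3.141, -0.0, -0.988]
force: [1.7, 2.0, -1.8]
width: 0.0232
gripper_force: 20.0
```

Run:
```python
from h import *
s=arm.get_state();p=s['eef_pos'][:2];print(s['width'],s['force'],s['gripper_force'])
pv=np.array([.5417,-.0658]);d=p-pv;print(np.linalg.norm(d),np.degrees(np.arctan2(d[1],d[0])))
```

```text
0.023233407357701828 [ 1.66118797  1.98605371 -1.78558739] 20.000153479340952
0.11730614939537029 123.37825961607285
```

>>> {"name": "servo_tool", "arguments": {"deltas": [[1,0.27,-8.0,0,0,0,3.9],[1,0.27,-8.0,0,0,0,3.9],[1,0.27,-8.0,0,0,0,3.9],[1,0.27,-8.0,0,0,0,3.9],[1,0.27,-8.0,0,0,0,3.9],[1,0.27,-8.0,0,0,0,3.9],[1,0.27,-8.0,0,0,0,3.9],[1,0.27,-8.0,0,0,0,3.9],[1,0,0,0,0,0,0]]}}

```text
t: 6.77
eef_pos: [0.5381, 0.0518, 0.0776]
ee_rot: [-3.141, 0.0, -1.535]
force: [2.7, 2.3, -1.0]
width: 0.0236
gripper_force: 20.0
```

```bash
cat > k.py <<'E'
from h import *
s=arm.get_state();p=s['eef_pos'][:2];print(s['t'],s['eef_pos'],np.degrees(s['ee_rot']),s['width'],s['force'],s['gripper_force'])
pv=np.array([.5417,-.0658]);d=p-pv;print(np.linalg.norm(d),np.degrees(np.arctan2(d[1],d[0])))
E
python3 k.py
```

```text
6.7667 [0.53809458 0.05175043 0.07758714] [-1.79970654e+02  9.69375752e-03 -8.79631050e+01] 0.023595109640314086 [ 2.68097643  2.27501376 -0.96590709] 20.001241755962837
0.1176057082885938 91.75678545044704
```

>>> {"name": "servo_tool", "arguments": {"deltas": [[1,0.27,-7.6,0,0,0,3.7],[1,0.27,-7.6,0,0,0,3.7],[1,0.27,-7.6,0,0,0,3.7],[1,0.27,-7.6,0,0,0,3.7],[1,0,0,0,0,0,0],[1,0,0,0,0,0,0]]}}

```text
t: 7.27
eef_pos: [0.5682, 0.0489, 0.0776]
ee_rot: [-3.14, 0.001, -1.788]
force: [3.6, 3.5, -2.3]
width: 0.023
gripper_force: 20.0
```

```bash
python3 k.py
```

```text
7.2667 [0.56815666 0.04891652 0.07764189] [-1.79890089e+02  7.83237967e-02 -1.02430752e+02] 0.022980704063703637 [ 3.64922545  3.53381038 -2.26940342] 20.00167678197613
0.11772780474260104 77.0131519052214
```

>>> {"name": "servo_tool", "arguments": {"deltas": [[-1,0,0,0,0,0,0],[-1,0,0,0,0,0,0],[-1,0,0,0,0,0,0],[-1,0,0,0,0,0,0],[-1,0,0,0,0,0,0],[-1,0,0,-20,0,0,0],[-1,0,0,-30,0,0,0],[-1,-20,0,-30,0,0,0],[-1,-30,0,-30,0,0,0],[-1,-30,0,-20,0,0,0],[-1,-30,-1,0,0,0,0],[-1,-30,-1,0,0,0,0],[-1,-18,0,0,0,0,0],[-1,0,0,0,0,0,0],[-1,0,0,0,0,0,0]]}}

```text
t: 8.52
eef_pos: [0.6031, 0.202, 0.2062]
ee_rot: [3.14, -0.001, -1.789]
force: [-0.5, -0.6, -0.5]
width: 0.0877
gripper_force: 0.0
```

```bash
python3 k.py
python3 - <<'E'
from h import *
f=arm.grab_frame('wrist'); u=px(f,[.5874,.1279,.074]);print(u,f['K'][0][0]); r0,c0=int(u[1])-60,int(u[0])-80
r0=max(r0,0);c0=max(c0,0);print(r0,c0)
cv2.imwrite('pics/w2.png',cv2.resize(f['color'][r0:r0+120,c0:c0+160,::-1],None,fx=5,fy=5,interpolation=2))
E
```

```text
8.5167 [0.6030645  0.20204081 0.20620017] [ 1.79935130e+02 -6.61630114e-02 -1.02521439e+02] 0.08773207845004542 [-0.52904381 -0.63201378 -0.47894826] 0.0
0.2747804606475666 77.09577998644606
[275.90899603  97.73519516] 362.0502506554237
37 195
```

View pics/w2.png

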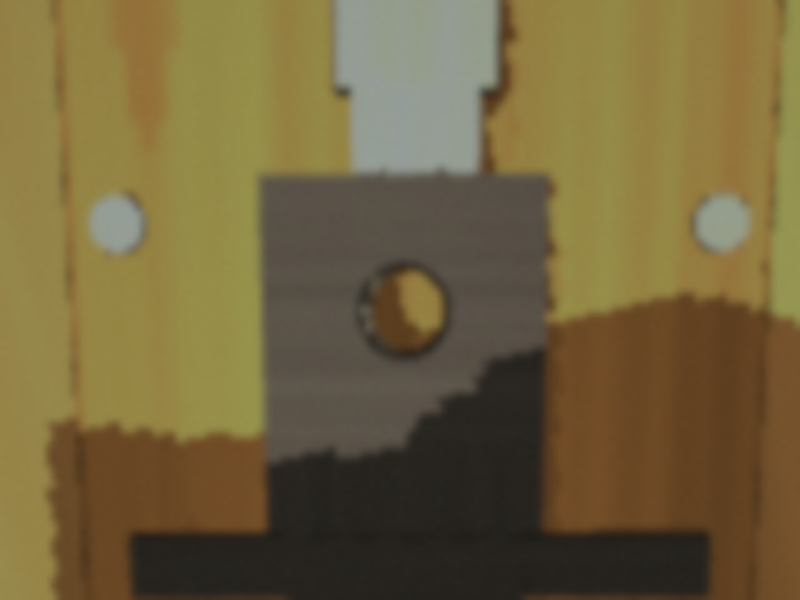

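The holes line up nearly enough: the ear hole is at crop (404,309), and a sliver of the eye edge shows at its left, so the eye is about 1.5 mm off towards board -x. That is within the clearance. Next is the pin, starting with a view from straight above.

>>> {"name": "servo_tool", "arguments": {"deltas": [[-1,23.6,3.4,0.3,0,0,0],[-1,23.6,3.4,0.3,0,0,0],[-1,23.6,3.4,0.3,0,0,0],[-1,23.6,3.4,0.3,0,0,0],[-1,23.6,3.4,0.3,0,0,0],[-1,23.6,3.4,0.3,0,0,0],[-1,23.6,3.4,0.3,0,0,0],[-1,23.6,3.4,0.3,0,0,0],[-1,23.6,3.4,0.3,0,0,0],[-1,23.6,3.4,0.3,0,0,0],[-1,23.6,3.4,0.3,0,0,0],[-1,23.6,3.4,0.3,0,0,0],[-1,23.6,3.4,0.3,0,0,0],[-1,23.6,3.4,0.3,0,0,0],[-1,23.6,3.4,0.3,0,0,0],[-1,23.6,3.4,0.3,0,0,0],[-1,23.6,3.4,0.3,0,0,0],[-1,23.6,3.4,0.3,0,0,0],[-1,23.6,3.4,0.3,0,0,0],[-1,23.6,3.4,0.3,0,0,0]]}}

```text
t: 10.23
eef_pos: [0.4322, -0.2459, 0.2012]
ee_rot: [-3.142, -0.0, -1.792]
force: [0.1, -0.1, 0.0]
width: 0.0874
gripper_force: 0.0
```

>>> {"name": "servo_tool", "arguments": {"deltas": [[-1,0,0,0,0,0,-7.16],[-1,0,0,0,0,0,-7.16],[-1,0,0,0,0,0,-7.16],[-1,0,0,0,0,0,-7.16],[-1,0,0,0,0,0,-7.16],[-1,0,0,0,0,0,-7.16],[-1,0,0,0,0,0,-7.16],[-1,0,0,0,0,0,-7.16],[-1,0,0,0,0,0,0],[-1,0,0,0,0,0,0],[-1,0,0,0,0,0,0]]}}

```text
t: 11.15
eef_pos: [0.4335, -0.2445, 0.2011]
ee_rot: [3.142, 0.0, -0.796]
force: [-0.6, -0.2, -0.6]
width: 0.0878
gripper_force: 0.0
```

Run:
```python
from h import *
s=arm.get_state();print(s['t'],s['eef_pos'],np.degrees(s['ee_rot']))
f=arm.grab_frame('wrist'); find(f,['pin','pin_top']); u=px(f,[.488,-.298,.09]);print(u); r0,c0=max(int(u[1])-60,0),max(int(u[0])-80,0)
print(r0,c0)
cv2.imwrite('pics/w3.png',cv2.resize(f['color'][r0:r0+120,c0:c0+160,::-1],None,fx=5,fy=5,interpolation=2))
```

```text
11.15 [ 0.43347914 -0.2445402   0.20106658] [ 1.79998223e+02  1.37634128e-03 -4.56102219e+01]
pin 0.92 [ 0.45  -0.2    0.118] [216. 238.]
pin 0.83 [ 0.487 -0.3    0.093] [277.  96.]
pin 0.6 [ 0.392 -0.275  0.11 ] [347. 217.]
pin_top 0.82 [ 0.487 -0.298  0.093] [275.  97.]
pin_top 0.61 [ 0.391 -0.271  0.118] [346. 224.]
pin_top 0.6 [ 0.458 -0.201  0.118] [210. 230.]
[274.4892986  96.9873424]
36 194
```

View pics/w3.png

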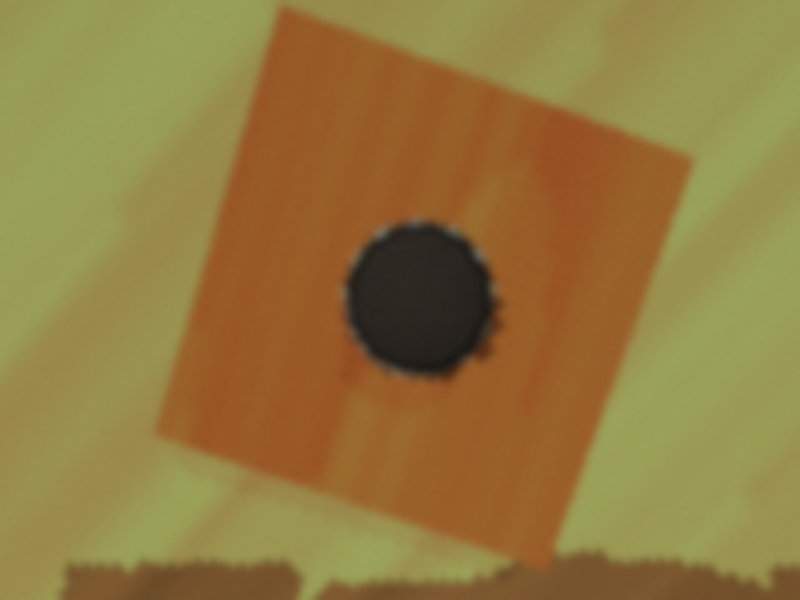

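The pin's top is centred at crop (420,298), in the middle of the block.

Run:
```python
from h import *
f=arm.grab_frame('wrist'); p=ray(f,(277.6,95.2),.092); b=ray(f,(277.4,94),.05); print(p,b)
tooldelta([p[0],p[1],.060])
```

```text
[ 0.48780742 -0.30005472  0.092     ] [ 0.48854034 -0.30075123  0.05      ]
t 11.35 pos [ 0.434  -0.2443  0.201 ] yaw -45.43 F [-0.67 -0.96  0.06] w 0.0877 -> tool mm [ 77.5   0.8 141. ]
```

>>> {"name": "servo_tool", "arguments": {"deltas": [[-1,25,0.8,0,0,0,0],[-1,30,0,0,0,0,0],[-1,22.5,0,5,0,0,0],[-1,0,0,25,0,0,0],[-1,0,0,30,0,0,0],[-1,0,0,30,0,0,0],[-1,0,0,25,0,0,0],[-1,0,0,15,0,0,0],[-1,0,0,7,0,0,0],[-1,0,0,3,0,0,0],[-1,0,0,0,0,0,0]]}}

```text
t: 12.27
eef_pos: [0.4882, -0.2999, 0.0609]
ee_rot: [3.141, 0.0, -0.791]
force: [-0.3, -1.1, 0.6]
width: 0.0875
gripper_force: 0.0
```

>>> {"name": "servo_tool", "arguments": {"deltas": [[1,0,0,0,0,0,0],[1,0,0,0,0,0,0],[1,0,0,0,0,0,0],[1,0,0,0,0,0,0],[1,0,0,0,0,0,0],[1,0,0,0,0,0,0],[1,0,0,0,0,0,0],[1,0,0,0,0,0,0],[1,0,0,0,0,0,0],[1,0,0,0,0,0,0],[1,0,0,0,0,0,0],[1,0,0,0,0,0,0],[1,0,0,0,0,0,0]], "squeeze": 30}}

```text
t: 13.35
eef_pos: [0.488, -0.2999, 0.061]
ee_rot: [3.142, 0.0, -0.791]
force: [0.2, -0.5, -0.3]
width: 0.0204
gripper_force: 30.0
```

```bash
python3 k.py
```

```text
13.35 [ 0.48797393 -0.29987427  0.06098468] [ 1.79995890e+02  6.14374984e-03 -4.53305471e+01] 0.020442010655199024 [ 0.17517549 -0.52203257 -0.25084925] 29.999351799488068
0.24016088965184948 -102.92695474473152
```

>>> {"name": "servo_tool", "arguments": {"deltas": [[1,0,0,-10,0,0,0],[1,0,0,-20,0,0,0],[1,0,0,-30,0,0,0],[1,0,0,-30,0,0,0],[1,0,0,-30,0,0,0],[1,0,0,-19,0,0,0],[1,-16.75,-26.55,0,0,0,0],[1,-16.75,-26.55,0,0,0,0],[1,-16.75,-26.55,0,0,0,0],[1,-16.75,-26.55,0,0,0,0],[1,-16.75,-26.55,0,0,0,0],[1,-16.75,-26.55,0,0,0,0],[1,-16.75,-26.55,0,0,0,0],[1,-16.75,-26.55,0,0,0,0],[1,-16.75,-26.55,0,0,0,0],[1,-16.75,-26.55,0,0,0,0],[1,-16.75,-26.55,0,0,0,0],[1,-16.75,-26.55,0,0,0,0],[1,-16.75,-26.55,0,0,0,0],[1,-16.75,-26.55,0,0,0,0]]}}

```text
t: 15.02
eef_pos: [0.5874, 0.1298, 0.2008]
ee_rot: [-3.141, -0.0, -0.791]
force: [0.8, -0.7, -1.1]
width: 0.0207
gripper_force: 30.0
```

>>> {"name": "servo_tool", "arguments": {"deltas": [[1,0,0,0,0,0,7.15],[1,0,0,0,0,0,7.15],[1,0,0,0,0,0,7.15],[1,0,0,0,0,0,7.15],[1,0,0,0,0,0,7.15],[1,0,0,0,0,0,7.15],[1,0,0,0,0,0,7.15],[1,0,0,0,0,0,7.15],[1,0,0,0,0,0,0],[1,0,0,0,0,0,0],[1,0,0,0,0,0,0],[1,0,0,0,0,0,0]]}}

```text
t: 16.02
eef_pos: [0.5875, 0.1282, 0.2002]
ee_rot: [-3.142, 0.0, -1.786]
force: [0.1, 0.1, -1.1]
width: 0.0204
gripper_force: 30.0
```

Run:
```python
from h import *
tooldelta([.5875,.1284,.133],-102.4)
```

```text
t 16.02 pos [0.5875 0.1282 0.2002] yaw -102.36 F [ 0.13  0.14 -1.13] w 0.0204 -> tool mm [-0.2  0.  67.2] ('az', np.float64(0.042785739474012985))
```

>>> {"name": "servo_tool", "arguments": {"deltas": [[1,0,0,20,0,0,0],[1,0,0,24,0,0,0],[1,0,0,15,0,0,0],[1,0,0,8,0,0,0],[1,0,0,0,0,0,0],[1,0,0,0,0,0,0]]}}

```text
t: 16.52
eef_pos: [0.5878, 0.1282, 0.1334]
ee_rot: [-3.141, -0.0, -1.788]
force: [0.3, 0.1, 0.2]
width: 0.0204
gripper_force: 30.0
```

Run:
```python
from h import *
tooldelta([.5875,.1284,.127])
w=arm.grab_frame('wrist');g=arm.grab_frame('scene')
P=[.5875,.1284,.076]; out=[]
for f in (w,g):
    u=px(f,P).astype(int); print(u); a=np.clip(u-[40,50],0,[480,320]); print(a)
    out.append(cv2.resize(f['color'][a[1]:a[1]+100,a[0]:a[0]+80,::-1],None,fx=5,fy=5,interpolation=2))
cv2.imwrite('pics/c1.png',np.hstack(out))
```

```text
t 16.52 pos [0.5878 0.1282 0.1334] yaw -102.47 F [0.32 0.07 0.22] w 0.0204 -> tool mm [-0.1  0.3  6.4] 
[277 223]
[237 173]
[338 190]
[298 140]
```

View pics/c1.png

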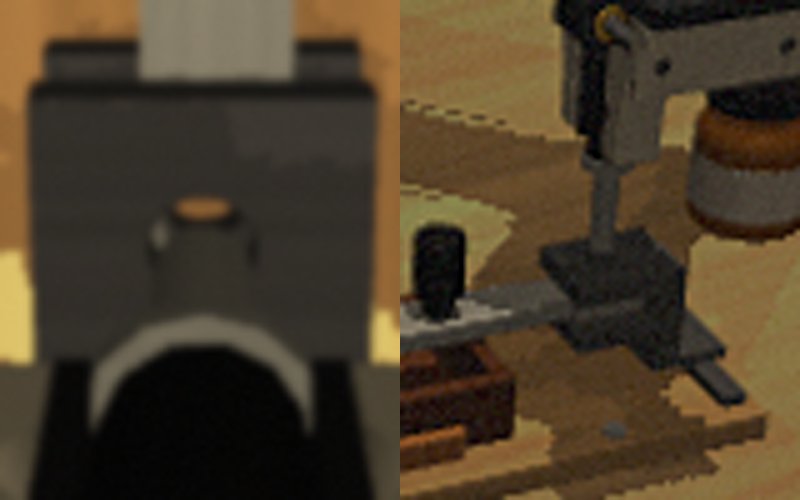

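The pin's foot sits over the ear hole at (203,240) in the left half, centred on the ear, which spans 30 to 375. I'm lowering in small steps.

>>> {"name": "servo_tool", "arguments": {"deltas": [[1,0,0,2,0,0,0],[1,0,0,2,0,0,0],[1,0,0,1,0,0,0],[1,0,0,1,0,0,0],[1,0,0,0.7,0,0,0],[1,0,0,0,0,0,0],[1,0,0,0,0,0,0]]}}

```text
t: 17.2
eef_pos: [0.5875, 0.1282, 0.1263]
ee_rot: [3.142, -0.0, -1.789]
force: [0.4, -0.0, -1.1]
width: 0.0204
gripper_force: 30.0
```

>>> {"name": "servo_tool", "arguments": {"deltas": [[1,0,0,0.5,0,0,0],[1,0,0,0.5,0,0,0],[1,0,0,0,0,0,0]]}}

```text
t: 17.45
eef_pos: [0.5874, 0.1282, 0.1252]
ee_rot: [3.141, -0.0, -1.789]
force: [-0.3, 0.5, -1.4]
width: 0.0203
gripper_force: 30.0
```

>>> {"name": "servo_tool", "arguments": {"deltas": [[1,0,0,1,0,0,0],[1,0,0,1,0,0,0],[1,0,0,1,0,0,0],[1,0,0,1,0,0,0],[1,0,0,0,0,0,0]]}}

```text
t: 17.87
eef_pos: [0.5873, 0.1281, 0.121]
ee_rot: [3.141, -0.0, -1.789]
force: [-0.3, -1.3, -1.5]
width: 0.0202
gripper_force: 30.0
```

>>> {"name": "servo_tool", "arguments": {"deltas": [[1,0,0,1,0,0,0],[1,0,0,1,0,0,0],[1,0,0,1,0,0,0],[1,0,0,0,0,0,0]]}}

```text
t: 18.2
eef_pos: [0.5874, 0.1282, 0.1181]
ee_rot: [3.141, -0.0, -1.79]
force: [-0.7, -0.2, -1.1]
width: 0.0203
gripper_force: 30.0
```

>>> {"name": "servo_tool", "arguments": {"deltas": [[1,0,0,1,0,0,0],[1,0,0,0.7,0,0,0],[1,0,0,0.7,0,0,0],[1,0,0,0,0,0,0]]}}

```text
t: 18.53
eef_pos: [0.5874, 0.1282, 0.1158]
ee_rot: [3.141, -0.0, -1.79]
force: [0.5, -0.4, -0.6]
width: 0.0202
gripper_force: 30.0
```

>>> {"name": "servo_tool", "arguments": {"deltas": [[1,0,0,0.6,0,0,0],[1,0,0,0.6,0,0,0],[1,0,0,0,0,0,0]]}}

```text
t: 18.78
eef_pos: [0.5875, 0.1282, 0.1146]
ee_rot: [3.141, -0.0, -1.789]
force: [-0.6, -0.8, -1.4]
width: 0.0201
gripper_force: 30.0
```

>>> {"name": "servo_tool", "arguments": {"deltas": [[1,0,0,0.6,0,0,0],[1,0,0,0.6,0,0,0],[1,0,0,0,0,0,0]]}}

```text
t: 19.03
eef_pos: [0.5874, 0.1282, 0.1134]
ee_rot: [3.141, -0.0, -1.789]
force: [-1.2, -0.3, -1.1]
width: 0.0206
gripper_force: 30.0
```

>>> {"name": "servo_tool", "arguments": {"deltas": [[1,0,0,0.6,0,0,0],[1,0,0,0.6,0,0,0],[1,0,0,0,0,0,0]]}}

```text
t: 19.28
eef_pos: [0.5874, 0.1282, 0.1122]
ee_rot: [3.141, -0.0, -1.789]
force: [-0.2, 0.1, -1.2]
width: 0.0202
gripper_force: 30.0
```

Foot is at 59 mm, inside the eye, with no force. Continuing.

>>> {"name": "servo_tool", "arguments": {"deltas": [[1,0,0,1,0,0,0],[1,0,0,1,0,0,0],[1,0,0,1,0,0,0],[1,0,0,1,0,0,0],[1,0,0,1,0,0,0],[1,0,0,0,0,0,0]]}}

```text
t: 19.78
eef_pos: [0.5874, 0.1282, 0.107]
ee_rot: [3.141, -0.0, -1.789]
force: [-0.4, -0.5, -1.2]
width: 0.0199
gripper_force: 30.0
```

>>> {"name": "servo_tool", "arguments": {"deltas": [[1,0,0,0.7,0,0,0],[1,0,0,0.7,0,0,0],[1,0,0,0.7,0,0,0],[1,0,0,0.7,0,0,0],[1,0,0,0,0,0,0]]}}

```text
t: 20.2
eef_pos: [0.5875, 0.1282, 0.1043]
ee_rot: [3.141, -0.0, -1.789]
force: [-0.2, 0.2, -0.8]
width: 0.0204
gripper_force: 30.0
```

>>> {"name": "servo_tool", "arguments": {"deltas": [[1,0,0,0.6,0,0,0],[1,0,0,0.6,0,0,0],[1,0,0,0.6,0,0,0],[1,0,0,0,0,0,0]]}}

```text
t: 20.53
eef_pos: [0.5875, 0.1282, 0.1026]
ee_rot: [3.142, -0.0, -1.79]
force: [-1.5, -0.1, -0.7]
width: 0.0203
gripper_force: 30.0
```

>>> {"name": "servo_tool", "arguments": {"deltas": [[1,0,0,0.6,0,0,0],[1,0,0,0.6,0,0,0],[1,0,0,0.6,0,0,0],[1,0,0,0,0,0,0]]}}

```text
t: 20.87
eef_pos: [0.5875, 0.1282, 0.1008]
ee_rot: [3.142, -0.0, -1.789]
force: [-0.3, -0.8, -1.7]
width: 0.0202
gripper_force: 30.0
```

>>> {"name": "servo_tool", "arguments": {"deltas": [[1,0,0,1,0,0,0],[1,0,0,1.5,0,0,0],[1,0,0,1.5,0,0,0],[1,0,0,1.5,0,0,0],[1,0,0,1,0,0,0],[1,0,0,0,0,0,0]]}}

```text
t: 21.37
eef_pos: [0.5874, 0.1282, 0.0941]
ee_rot: [3.141, -0.0, -1.79]
force: [-0.3, 0.2, -1.0]
width: 0.0205
gripper_force: 30.0
```

>>> {"name": "servo_tool", "arguments": {"deltas": [[1,0,0,1.5,0,0,0],[1,0,0,1.5,0,0,0],[1,0,0,1.5,0,0,0],[1,0,0,1.5,0,0,0],[1,0,0,0.5,0,0,0],[1,0,0,0,0,0,0]]}}

```text
t: 21.87
eef_pos: [0.5874, 0.1282, 0.0877]
ee_rot: [3.141, -0.0, -1.789]
force: [-0.9, -0.1, -1.3]
width: 0.0204
gripper_force: 30.0
```

>>> {"name": "servo_tool", "arguments": {"deltas": [[1,0,0,0.6,0,0,0],[1,0,0,0.6,0,0,0],[1,0,0,0,0,0,0]]}}

```text
t: 22.12
eef_pos: [0.5875, 0.1282, 0.0867]
ee_rot: [3.142, 0.0, -1.789]
force: [-0.5, 0.5, -1.2]
width: 0.0205
gripper_force: 30.0
```

>>> {"name": "servo_tool", "arguments": {"deltas": [[1,0,0,0.5,0,0,0],[1,0,0,0.5,0,0,0],[1,0,0,0,0,0,0]]}}

```text
t: 22.37
eef_pos: [0.5875, 0.1282, 0.0857]
ee_rot: [3.142, 0.0, -1.79]
force: [-1.4, 0.5, 0.8]
width: 0.0206
gripper_force: 30.0
```

>>> {"name": "servo_tool", "arguments": {"deltas": [[1,0,0,0.3,0,0,0],[1,0,0,0.2,0,0,0],[1,0,0,0,0,0,0]]}}

```text
t: 22.62
eef_pos: [0.5875, 0.1282, 0.0852]
ee_rot: [3.142, -0.0, -1.79]
force: [-1.6, 0.2, 0.2]
width: 0.0204
gripper_force: 30.0
```

>>> {"name": "servo_tool", "arguments": {"deltas": [[1,0,0,0.2,0,0,0],[1,0,0,0,0,0,0]]}}

```text
t: 22.78
eef_pos: [0.5875, 0.1282, 0.085]
ee_rot: [3.142, 0.0, -1.789]
force: [-1.4, 0.1, 0.6]
width: 0.0201
gripper_force: 30.0
```

>>> {"name": "servo_tool", "arguments": {"deltas": [[1,0,0,0.3,0,0,0],[1,0,0,0,0,0,0]]}}

```text
t: 22.95
eef_pos: [0.5875, 0.1282, 0.085]
ee_rot: [-3.141, 0.0, -1.789]
force: [-3.9, 0.1, 3.0]
width: 0.0205
gripper_force: 30.0
```

>>> {"name": "servo_tool", "arguments": {"deltas": [[1,0,0,0.3,0,0,0],[1,0,0,0,0,0,0]]}}

```text
t: 23.12
eef_pos: [0.5875, 0.1282, 0.0849]
ee_rot: [-3.141, 0.0, -1.789]
force: [-4.2, 1.1, 5.1]
width: 0.0203
gripper_force: 30.0
```

The pin is seated: TCP z is 0.085 as predicted and the force is rising. Releasing gently, then going up and back.

>>> {"name": "servo_tool", "arguments": {"deltas": [[0.3,0,0,0,0,0,0],[0.0,0,0,0,0,0,0],[-0.4,0,0,0,0,0,0],[-0.4,0,0,0,0,0,0],[-0.4,0,0,0,0,0,0],[-0.4,0,0,0,0,0,0],[-0.4,0,0,-5,0,0,0],[-0.4,0,0,-15,0,0,0],[-0.4,0,0,-30,0,0,0],[-0.4,0,0,-30,0,0,0],[-0.4,-20,0,-30,0,0,0],[-0.4,-30,0,-10,0,0,0],[-0.4,-27,0,0,0,0,0],[-0.4,0,0,0,0,0,0],[-0.4,0,0,0,0,0,0]]}}

```text
t: 24.37
eef_pos: [0.6042, 0.2046, 0.2046]
ee_rot: [-3.142, 0.0, -1.788]
force: [0.8, -0.2, 0.4]
width: 0.0615
gripper_force: 0.0
```

Run:
```python
from h import *
tooldelta([.5875,.1284,.127])
w=arm.grab_frame('wrist');g=arm.grab_frame('scene')
find(w,['pin_top']);find(g,['pin_top','bar_knob'])
P=[.5875,.1284,.09]; out=[]
for f in (w,g):
    u=px(f,P).astype(int); a=np.clip(u-[40,50],0,[480,320]); print(u,a)
    out.append(cv2.resize(f['color'][a[1]:a[1]+100,a[0]:a[0]+80,::-1],None,fx=5,fy=5,interpolation=2))
cv2.imwrite('pics/c2.png',np.hstack(out))
```

```text
t 24.37 pos [0.6042 0.2046 0.2046] yaw -102.44 F [ 0.84 -0.21  0.39] w 0.0615 -> tool mm [78.  -0.1 77.6] 
pin_top 0.8 [0.586 0.128 0.116] [278.  92.]
pin_top 0.91 [ 0.513 -0.394  0.054] [ 97. 259.]
pin_top 0.7 [ 0.393 -0.279  0.082] [136. 201.]
pin_top 0.61 [ 0.456 -0.199  0.081] [181. 204.]
pin_top 0.6 [0.597 0.12  0.098] [339. 184.]
bar_knob 0.84 [0.57  0.027 0.064] [298. 204.]
[277  94] [237  44]
[338 184] [298 134]
```

View pics/c2.png

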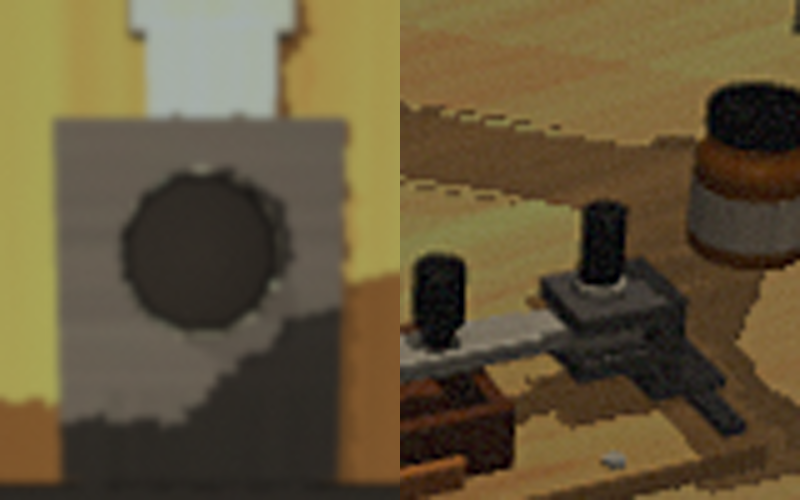

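The pin stands upright at (203,250) left and (603,250) right, with its collar flat on the upper ear and the bar closed. The gripper is clear of everything, so I'm handing in.

```bash
python3 -c "
from station import arm
print(arm.job_done())"
```

```text
the job is handed in; nothing more can be done
None
```

The job is handed in at about 24 s of the 72 s allowed: the bar is closed and the pin is home through both ears and the eye, collar seated on the upper ear and released; the force reading peaked at about 7 N, and the jar and stands weren't touched.

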